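# Stow the stage plate under the spring keeper of its tray compartment

## Robot

A 6-joint arm with a two-finger parallel gripper is mounted at the origin on a cart in front of the work surface, level with it; the furniture and walls round the work are solid. World frame = base frame: x ahead of the robot, y to its left, z up, the work surface at z = 0. Lengths are in m, angles in rad, forces in N, time in s.
With the tool pointing down it reaches from about 0.25 to 0.8 m from the base axis. Payload 3.9 kg.
Tool frame: the origin (TCP) lies between the finger pads; the fingertips stand manip.tip_extent ahead of it and the grasp point (between the pads) lies 3 mm ahead of it (manip.tip_extent is the distance from the TCP to the fingertips, in m); z points along the fingers, y is the direction in which the jaws open and shut (so a half turn about z gives the same grasp; the last joint's range is limited). The gripper opens to 85 mm and grips with 20 to 120 N. Pads are 22 mm wide; open, the fingers measure 114 mm over their backs; the gripper's body (76 mm by 85 mm) begins 54 mm behind the grasp point. The pads swing forward as they close: fully open they stand 13 mm farther back than shut.
Start: joints at [-1.145, 0.26, -0.138, 1.173, 0, 1.571], TCP at [0.217, -0.478, 0.253] pointing down, gripper open.
Joint ranges: [-2.78, 2.78], [-0.83, 1.72], [-1.28, 1.37], [-1.9, 2.12], [-1.57, 1.48], [-3.14, 3.14]. Speed limits (rad/s): [2.57, 2.57, 3.14, 3.14, 3.14, 3.14].

## Interface

Orientations are given as [roll, pitch, yaw] about the fixed x, y, z axes, in that order (R = Rz(yaw) Ry(pitch) Rx(roll)).
In Python, from station import manip, vision gives the robot as it stands. Calls block until the motion is done:
- manip.move_pose(position, orientation): joint-space move of the TCP to a pose.
- manip.movel(position, orientation=None, v=0.15, guard=None): straight line of the TCP; orientation=None keeps the orientation; v is the mean speed in m/s. With guard (N) it stops when the force on the tool has changed by that much, and returns True; else False.
- manip.set_joints(angles): joint-space move.
- manip.move_gripper(opening): opening from 0.0 (shut) to 1.0 (fully open); the grip force is fixed at half the most; returns when the fingers have stopped.
- manip.dwell(seconds).
- manip.solve_ik(position, orientation): joint angles nearest the present ones, or None.
- manip.read_state(): the state.
- vision.get_image(name): name is "side" or "top"; returns the picture (400x640x3 uint8, blue, green, red); there is no depth.
- vision.camera_info(name): a dict with "intrinsics" (3x3 intrinsics, pixels), "R" (3x3) and "t" (3): a world point X has camera coordinates R X + t. Camera axes: x right, y down, z forward; pixel columns grow to the right and rows downward; lengths in m; the calibration is good to about 2 mm. A picture is of the moment at which its call begins. camera_info takes no time and is no camera call.
A pose or a line that the arm cannot do raises manip.IKError and nothing moves.
- manip.finish_job(): hands the job in, once; it reports no verdict.
The state is a dict: "clock": time; "qpos": joint angles; "joint_velocities": joint speeds; "effort": joint torques, N m; "eef_pos": TCP position; "eef_rot": TCP orientation; "force": force on the tool from outside, world axes, zero at the start; "torque": the same for the moment, N m; "width": opening from 0.0 (shut) to 1.0 (fully open).
Only numpy, scipy, OpenCV 4.12 (cv2) and the standard library are available. Lean on these libraries where they do the work, as an engineer would, in place of code of your own. Each camera call takes 0.05 s, during which the arm holds its last target.

## Task

Slide the flat metal stage plate along the grey tray's deck into the tray's compartment: its leading end goes under the lip of the sprung keeper and pushes that back, then its trailing end goes down behind the sill, so that it lies flat and fully down. Push gently, do not lift the plate off the tray, and leave the forceps and the other things where they are.

Things in the scene. Friction and masses are not known exactly. Their poses are not given: they have to be found in the camera images.
- tray: Grey plastic storage tray fixed to the worktop, 159 mm (x) by 350 mm (y). Origin on its underside, on the sill line; z up, +y is the way the plate slides in, +x the side away from the robot. In its frame, mm: level loading deck, top z = 14, x -105 to 46, y -200 to 0. An end block, y 132 to 150, x -51 to 46, top z = 26, stands behind the keeper.
- sill (a point): Tray (0, 0, 14) mm: edge of the square sill where the deck ends. Beyond it is the compartment, an open recess 8 mm deep: floor z = 6, tray x -51 to 46, from y = 0 to the keeper. Beside it (x -105 to -51) the deck goes on at z = 14, with the forceps lying on it.
- rail (a point): Tray (46, -90, 24) mm: top of the inner face of the straight fixed aluminium rail, tray x 46 to 54, along the tray's full length. Its inner face x = 46 is at once the side of the deck and the side of the compartment.
- stage_plate: Loose flat aluminium plate, 92 (x) by 112 (y) by 8 mm, about 0.33 kg, round white inset. Origin at the centre of its underside. Too wide to grasp across. It starts on the deck, its centre 61 to 71 mm from the rail face, turned up to 0.18 rad. Stowed, its origin is at tray x -5 to 0, y 56, z 6 mm, its y along the tray's y, trailing end against the sill, top level with the deck.
- keeper_face (a point): On the sprung aluminium keeper at the compartment's end: middle of its upright face (tray x 0, y 107, z 12 mm at rest). The keeper is 72 mm wide, top z = 26 mm. Above the face a lip reaches 6 mm toward the sill, underside at z = 17 mm (11 mm over the compartment floor): the plate's leading end goes in under it.
- keeper (a joint): Keeper travel in m: 0 at rest, up to 0.010 pushed back along tray +y. The spring resists with 2.8 N at 0 plus 0.35 N per mm. A stowed plate holds it 5 mm back; to clear the sill the plate must push it slightly farther. Let go too soon, the plate is pushed back over the sill. Friction on an upright finger can hold the trailing end up; pushing with a leaning finger, or pressing down, seats it.
- forceps: Steel forceps, 127 mm long, 15 mm wide, 9 mm high, lying on the tray's deck beside the compartment, along it; origin at the centre of the underside. To be left alone.
- stain_bottle: Small brown bottle with a black cap, 48 mm across, 85 mm high, standing left of the tray; origin at the centre of its base. To be left alone.
- tape_roll: Roll of white tape lying flat, 60 mm across, 12 mm high, left of the tray; origin at the centre of its underside. To be left alone.
- tube: Lying capped tube, 105 mm long, 34 mm thick, left of the tray; origin under its centre. To be left alone.
- dish: Clear round covered dish, 93 mm across, 15 mm high, lying beyond the tray to the left; origin at the centre of its underside. To be left alone.
There are look-alikes about, which are no part of the job. There is more than one size of the stage_plate; the job needs the larger.

How it is judged:
At the end, for the whole second after the job is handed in: The plate is at rest, flat (0.025 rad) on the compartment floor (within 2 mm), along the compartment (0.06 rad), its centre 53 to 60 mm beyond the sill line and within 8 mm of the tray's midline, and keeps the keeper pushed back more than 3 mm (z of stage_plate in the frame of tray between 0.004 and 0.008 m and angle between stage_plate's own z axis and vertical below 0.025 rad and angle between the y axis of stage_plate and the y axis of tray, either way round below 0.06 rad and y of stage_plate in the frame of tray between 0.053 and 0.06 m and x of stage_plate in the frame of tray between -0.008 and 0.008 m and value of joint keeper above 0.003 m and linear speed of stage_plate below 0.01 m/s); the robot touches nothing.
It fails at once if the plate is lifted off the tray (its centre more than 25 mm above the deck) (height (world z) of stage_plate above 0.039 m).
It fails at once if the robot's fingers push the plate with more than 40 N (contact force between the fingers and stage_plate above 40 N).
It fails at once if the forceps or another thing around the tray is moved by more than 15 mm (distance of any of forceps, stain_bottle, tape_roll, tube, dish from where it was at the start of the episode above 0.015 m).
It also fails if it takes over 45 s, if anything falls off the work surface, if the arm or the gripper's body presses on something with over 40 N, if the wrist force passes 120 N, or if a joint passes its speed limit or range.

## Working session

There is one attempt and no reset: what is moved stays moved. The work goes in short steps, each a Python script; the robot and the scene stay as the last script left them, time stands still between calls to the robot, and variables do not carry over. Pictures are saved under pics/ and viewed, and the job is handed in when it is done.

```bash
mkdir -p pics; python3 - <<'E'
from station import manip, vision
import cv2
for n in("side","top"):
    cv2.imwrite(f"pics/{n}0.png",vision.get_image(n)); c=vision.camera_info(n); print(n,c)
print(manip.read_state(), manip.tip_extent)
E
```

```text
side {'intrinsics': array([[477.1246858 ,   0.        , 316.37438539],
       [  0.        , 477.1246858 , 197.33693598],
       [  0.        ,   0.        ,   1.        ]]), 'R': array([[ 0.96925215, -0.24515044,  0.02124908],
       [-0.11353751, -0.52215861, -0.84525713],
       [ 0.21831055,  0.81685473, -0.53393713]]), 't': array([-0.5164253 ,  0.11991626,  1.20301142])}
top {'intrinsics': array([[365.31670027,   0.        , 323.16902933],
       [  0.        , 365.31670027, 201.6339361 ],
       [  0.        ,   0.        ,   1.        ]]), 'R': array([[ 0.01362841, -0.99986212,  0.00948693],
       [-0.98507005, -0.01505397, -0.17149455],
       [ 0.17161372, -0.0070081 , -0.98513939]]), 't': array([0.0469446 , 0.53706281, 0.91770298])}
{'clock': 0.1, 'qpos': array([-1.14499281e+00,  2.60631114e-01, -1.39256710e-01,  1.17267717e+00,
        1.95017122e-06,  1.57081307e+00]), 'joint_velocities': array([ 0.00076687, -0.00054653,  0.00300307,  0.00093985,  0.00140796,
       -0.00073811]), 'effort': array([-6.11833475e-04, -4.06507981e+01,  2.54527867e+01,  1.00920908e-02,
       -6.12400822e-05, -9.04970477e-06]), 'eef_pos': array([ 0.21661702, -0.4776003 ,  0.25253508]), 'eef_rot': array([-3.13982398e+00, -1.92056183e-06,  4.25786772e-01]), 'force': array([-0.23192388,  0.24342036,  0.24596726]), 'torque': array([ 0.03934742,  0.02781862, -0.03772867]), 'width': 0.9999415833234738} 0.022
```

View pics/side0.png

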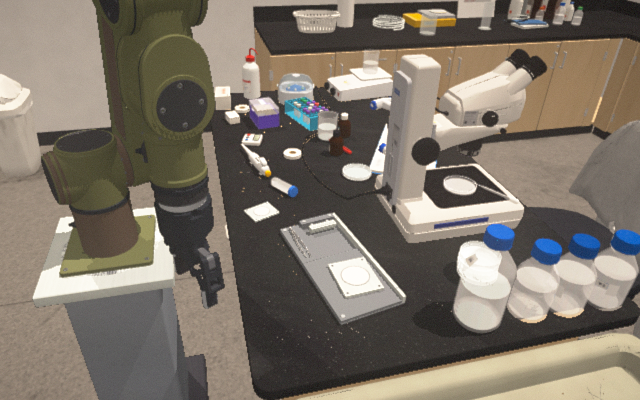

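View pics/top0.png

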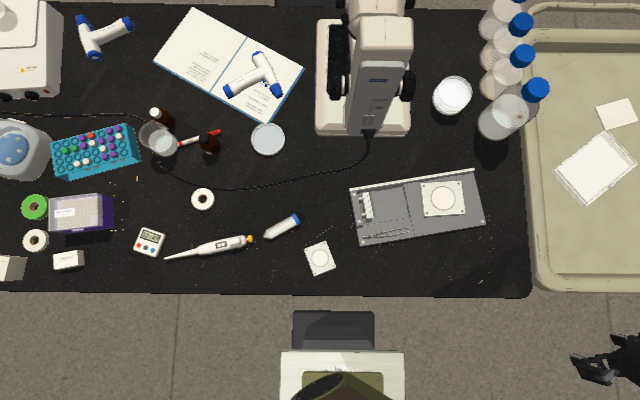

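The tray spans about (350–485, 170–245) in the top view. There are two plates with a round inset: a large one on the tray deck at (442,198), and a small one on the bench at (320,258). The one on the deck fits the description, being larger and already on the tray. I'll confirm this in an enlarged crop.

```bash
python3 - <<'E'
import cv2
a=cv2.imread("pics/top0.png")[160:280,300:500]
cv2.imwrite("pics/topc.png",cv2.resize(a,None,fx=4,fy=4,interpolation=cv2.INTER_CUBIC))
a=cv2.imread("pics/side0.png")[190:330,240:420]
cv2.imwrite("pics/sidec.png",cv2.resize(a,None,fx=4,fy=4,interpolation=cv2.INTER_CUBIC))
E
```

```text
(no output)
```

View pics/topc.png

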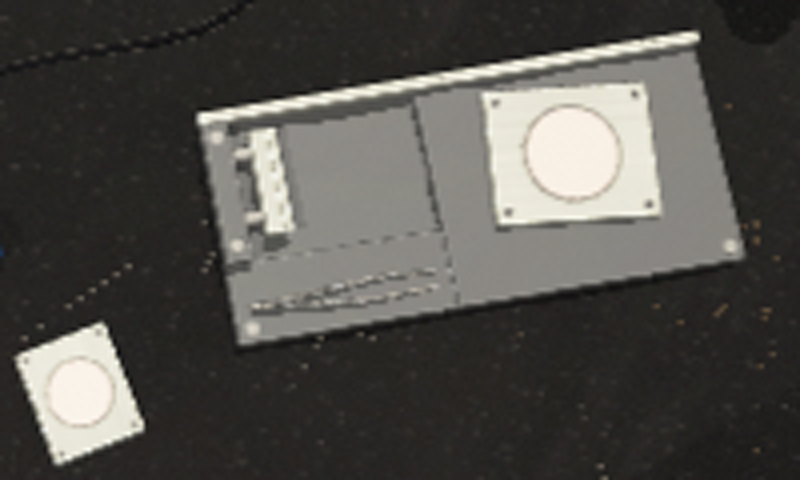

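View pics/sidec.png

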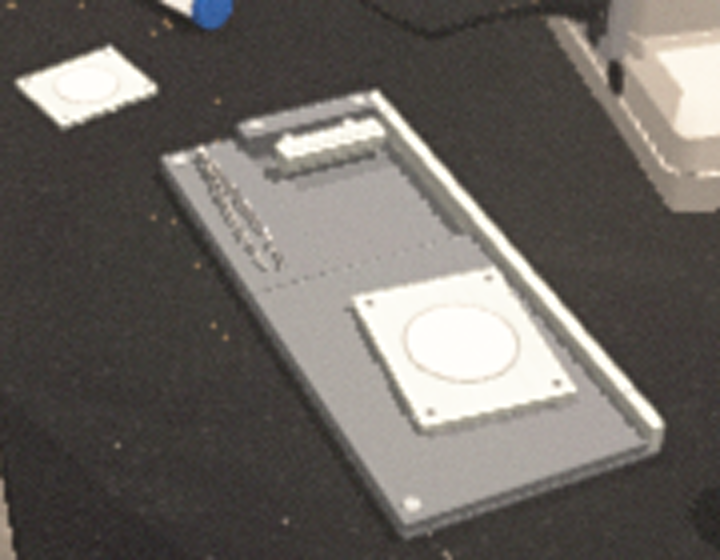

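The large plate on the deck is confirmed; its inset and outline are about 1.5 times the bench one's. Next I'll fit the tray and plate poses from both views.

```bash
cat > h.py <<'E'
import numpy as np
from station import manip, vision
from scipy.optimize import least_squares
CI={n:vision.camera_info(n) for n in("side","top")}
def proj(n,X):
    c=CI[n]; p=np.atleast_2d(X)@c["R"].T+c["t"]; p=p@c["intrinsics"].T; return p[:,:2]/p[:,2:]
def T(p,L):
    c,s=np.cos(p[2]),np.sin(p[2]); L=np.atleast_2d(L)/1000.
    return np.c_[p[0]+c*L[:,0]-s*L[:,1],p[1]+s*L[:,0]+c*L[:,1],L[:,2]]
def fit(obs,p0):
    f=lambda p:np.concatenate([(proj(n,T(p,[l]))-u).ravel() for n,l,u in obs])
    r=least_squares(f,p0,loss='soft_l1'); return r.x,f(r.x).reshape(-1,2)
def local(tray,p): # plate pose in tray frame (mm, rad)
    c,s=np.cos(tray[2]),np.sin(tray[2]); d=np.array(p[:2])-tray[:2]
    return np.array([1000*(c*d[0]+s*d[1]),1000*(-s*d[0]+c*d[1]),p[2]-tray[2]])
E
cat > fit0.py <<'E'
from h import *
tc=lambda u,v:((u+.5)/4-.5+300,(v+.5)/4-.5+160)
sc=lambda u,v:((u+.5)/4-.5+240,(v+.5)/4-.5+190)
obs=[("top",l,tc(*u)) for l,u in [((-105,-200,14),(744,257)),((-105,150,14),(238,342)),((54,150,24),(197,113)),((54,-200,24),(697,32)),((46,-200,24),(698,43)),((46,0,14),(414,100)),((-51,0,14),(441,232))]]
obs+=[("side",l,sc(*u)) for l,u in [((-105,-200,14),(402,525)),((-105,150,14),(163,160)),((54,150,24),(377,90)),((50,-200,24),(655,428))]]
tray,r=fit(obs,[.45,-.2,.2]); print(tray,r.round(1).tolist())
C=[(46,56),(-46,56),(-46,-56),(46,-56)]
obs=[("top",(*l,22),tc(*u)) for l,u in zip(C,[(482,93),(497,225),(662,213),(646,83)])]
obs+=[("side",(*l,22),sc(*u)) for l,u in zip(C,[(500,268),(352,297),(425,430),(578,393)])]
pl,r=fit(obs,[.45,-.2,.2]); print(pl,r.round(1).tolist(),local(tray,pl))
np.save("tray.npy",tray)
E
python3 fit0.py
```

```text
[ 0.55263574 -0.17198947  0.17953697] [[0.4, 0.9], [-0.1, 1.0], [-0.0, 0.1], [-0.1, 0.1], [0.3, 0.1], [-0.6, -1.8], [-0.1, -0.4], [-0.0, 0.2], [-0.6, -0.8], [0.4, 0.4], [0.7, -0.2]]
[ 0.55602618 -0.27012998  0.07734272] [[0.2, -0.3], [0.2, -0.0], [0.1, 0.4], [-0.3, -0.3], [-0.6, 0.3], [0.5, 0.4], [-0.2, -0.6], [0.0, -0.2]] [-14.18940677 -97.16848733  -0.10219424]
```

```bash
cat >> h.py <<'E'
from scipy.spatial.transform import Rotation as Ro
import os
if os.path.exists("tray.npy"): tray=np.load("tray.npy")
def W(x,y,z): return T(tray,[(x,y,z)])[0]
def ori(yaw_off,lean=0.):
    # tool down, jaws along tray y (yaw_off 0) or tray x (+-pi/2); lean: tip lags toward tray -y
    R=Ro.from_euler('z',tray[2])*Ro.from_euler('x',-lean)*Ro.from_euler('z',yaw_off)*Ro.from_euler('x',np.pi)
    return R.as_euler('xyz')
def loc(X):
    c,s=np.cos(tray[2]),np.sin(tray[2]); d=np.array(X)-[*tray[:2],0]
    return (1000*np.array([c*d[0]+s*d[1],-s*d[0]+c*d[1],d[2]])).round(1)
def st(m=""):
    s=manip.read_state(); c,q=np.cos(tray[2]),np.sin(tray[2]); f=s["force"]
    print(m,round(s["clock"],2),"tcp",loc(s["eef_pos"]),"F",np.round([c*f[0]+q*f[1],-q*f[0]+c*f[1],f[2]],2),"w",round(s["width"],2)); return s
E
python3 - <<'E'
from h import *
manip.move_gripper(0.6); print(manip.tip_extent)
o=ori(0); print(o,manip.solve_ik(W(-90,-105,150),o))
manip.move_pose(W(-90,-105,150),o); st()
manip.movel(W(-90,-105,60),v=.15); st()
g=manip.movel(W(-90,-105,25),v=.03,guard=4); print(g); st("deck?")
E
```

```text
0.022
[3.14159265 0.         0.17953697] [-0.54296465  0.38743857 -0.23020685  0.95315091  0.          2.41909104]
 1.82 tcp [ -90.4 -105.7  150.4] F [0.   0.17 0.86] w 0.6
 2.57 tcp [ -89.8 -105.8   60.8] F [ 0.17 -0.02  0.76] w 0.6
True
deck? 3.42 tcp [ -90.2 -104.8   32.8] F [-1.74  0.42  4.93] w 0.6
```

```bash
python3 - <<'E'
from h import *
import cv2
manip.movel(W(-90,-105,36),v=.05); s=st("up")
for x in range(-84,-58,3):
    g=manip.movel(W(x,-105,36),v=.03,guard=7); st(g)
    if g: break
cv2.imwrite("pics/top1.png",cv2.resize(vision.get_image("top")[160:280,300:500],None,fx=4,fy=4,interpolation=cv2.INTER_CUBIC))
E
```

```text
up 3.67 tcp [ -89.8 -105.1   36. ] F [-0.02  0.5  -0.38] w 0.6
False 4.03 tcp [ -83.7 -105.    35.8] F [-0.17 -0.42 -0.11] w 0.6
False 4.28 tcp [ -80.8 -105.    36. ] F [ 0.68  0.68 -0.41] w 0.6
False 4.53 tcp [ -77.8 -105.1   36.1] F [0.   0.61 0.13] w 0.6
False 4.78 tcp [ -74.9 -105.    36. ] F [-1.5   0.25  0.33] w 0.6
False 5.03 tcp [ -71.8 -105.    36. ] F [ 0.9  -0.09  0.66] w 0.6
False 5.28 tcp [ -68.7 -105.    36. ] F [ 0.89 -0.46  0.19] w 0.6
False 5.53 tcp [ -65.6 -105.    36. ] F [-0.52 -0.82 -0.35] w 0.6
False 5.78 tcp [ -62.6 -105.    36. ] F [ 0.63  0.61 -0.3 ] w 0.6
False 6.03 tcp [ -59.8 -104.9   36. ] F [-0.64  0.72  0.41] w 0.6
```

View pics/top1.png

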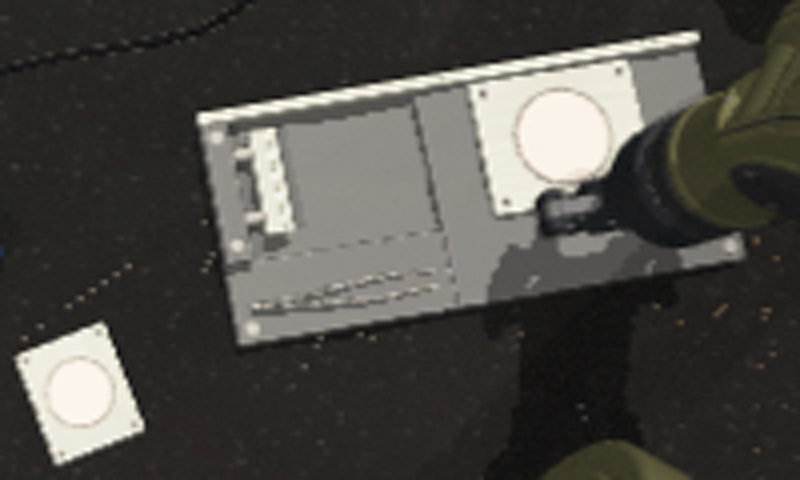

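The plate is now almost parallel to the rail, with its leading corners at (471,88) and (497,215). I'll nudge it against the rail, then back off and refit.

```bash
python3 - <<'E'
from h import *
import cv2
for x in (-58.5,-57.5,-56.5,-55.5,-54.5):
    g=manip.movel(W(x,-105,36),v=.02,guard=4); st(g)
    if g: break
manip.movel(W(-85,-105,36),v=.08)
manip.movel(W(-85,-105,110),v=.2)
L=0.44
o=ori(np.pi/2,L)
# tip 19mm ahead of TCP along tool z
manip.move_pose(W(-8,-215,120),o); st()
cv2.imwrite("pics/top2.png",cv2.resize(vision.get_image("top")[160:280,300:500],None,fx=4,fy=4,interpolation=cv2.INTER_CUBIC))
cv2.imwrite("pics/side2.png",cv2.resize(vision.get_image("side")[190:330,240:420],None,fx=4,fy=4,interpolation=cv2.INTER_CUBIC))
E
```

```text
False 6.33 tcp [ -58.6 -104.9   36. ] F [-1.79 -0.14  0.18] w 0.6
False 6.58 tcp [ -57.5 -104.9   36. ] F [-0.98  0.37 -0.49] w 0.6
False 6.83 tcp [ -56.9 -105.    35.9] F [-2.71 -0.73  1.63] w 0.6
False 7.08 tcp [ -56.8 -105.    35.9] F [-5.79 -0.72  1.26] w 0.6
False 7.33 tcp [ -56.6 -105.    35.9] F [-7.81 -0.43  2.85] w 0.6
 9.73 tcp [  -8.6 -214.5  118.9] F [-1.3  -0.13  0.16] w 0.6
```

View pics/top2.png

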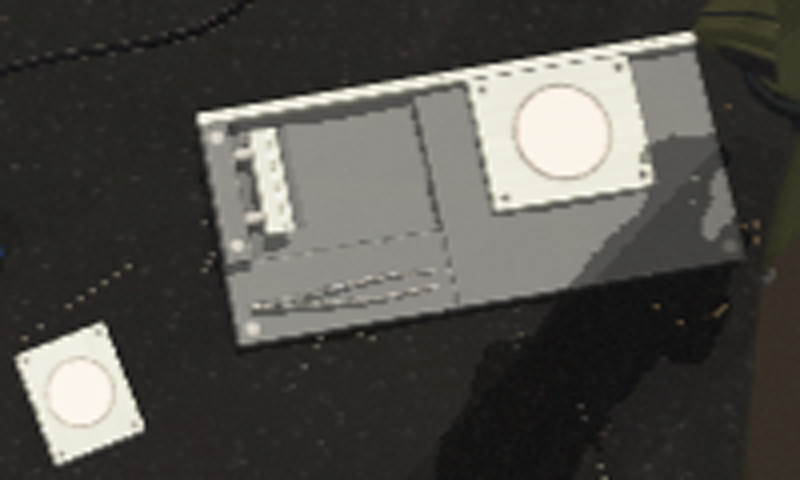

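View pics/side2.png

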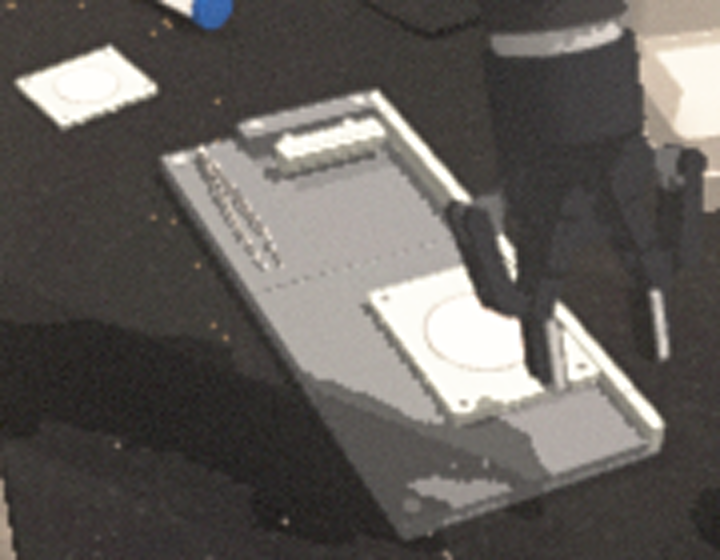

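```bash
python3 - <<'E'
from h import *
tc=lambda u,v:((u+.5)/4-.5+300,(v+.5)/4-.5+160)
C=[(46,56),(-46,56),(-46,-56),(46,-56)]
pl,r=fit([("top",(*l,22),tc(*u)) for l,u in zip(C,[(468,84),(494,212),(652,185),(627,57)])],[.45,-.2,.2]); print(local(tray,pl),r.round(1).tolist())
o=ori(np.pi/2,.44)
manip.movel(W(-8,-185,90),o,v=.15)
manip.movel(W(-8,-180,55),o,v=.1)
g=manip.movel(W(-8,-180,38.5),o,v=.05,guard=5); st(("desc",g))
for y in range(-165,-84,10):
    g=manip.movel(W(-8,y,38.5),o,v=.04,guard=12); st(g)
    if g: break
E
```

```text
[-1.10263432e-01 -9.22810094e+01 -7.13420430e-03] [[-0.4, -0.7], [-0.0, 0.2], [0.9, 0.5], [-0.3, -0.1]]
('desc', False) 11.25 tcp [  -8.3 -179.8   38. ] F [ 0.23 -0.43  0.25] w 0.6
False 11.78 tcp [  -7.8 -164.7   38.7] F [-0.12  0.37  0.98] w 0.6
False 12.18 tcp [  -8.  -154.7   38.5] F [0.51 0.49 0.47] w 0.6
False 12.57 tcp [  -7.9 -144.8   38.7] F [-1.21 -0.87  0.42] w 0.6
False 12.97 tcp [  -7.9 -134.6   38.5] F [-0.91 -1.12  0.77] w 0.6
False 13.38 tcp [  -8.  -124.4   38.4] F [-0.6  -0.01  0.95] w 0.6
False 13.78 tcp [  -8.1 -114.4   38.3] F [0.4  0.57 0.3 ] w 0.6
False 14.18 tcp [  -8.  -104.4   38.3] F [ 1.2  -0.3   0.53] w 0.6
False 14.57 tcp [ -8.  -94.5  38.4] F [0.21 0.83 0.07] w 0.6
False 14.97 tcp [ -8.  -84.5  38.4] F [0.21 0.23 0.21] w 0.6
```

```bash
cat > look.py <<'E'
from h import *
import cv2,sys
n=sys.argv[1]
a=cv2.resize(vision.get_image("top")[160:260,340:500],None,fx=4,fy=4,interpolation=cv2.INTER_CUBIC)
b=cv2.resize(vision.get_image("side")[205:325,260:420],None,fx=4,fy=4,interpolation=cv2.INTER_CUBIC)
cv2.imwrite(f"pics/t{n}.png",a);cv2.imwrite(f"pics/s{n}.png",b); st()
E
python3 look.py 3
```

```text
15.07 tcp [ -8.  -84.6  38.3] F [0.19 0.52 0.03] w 0.6
```

View pics/t3.png

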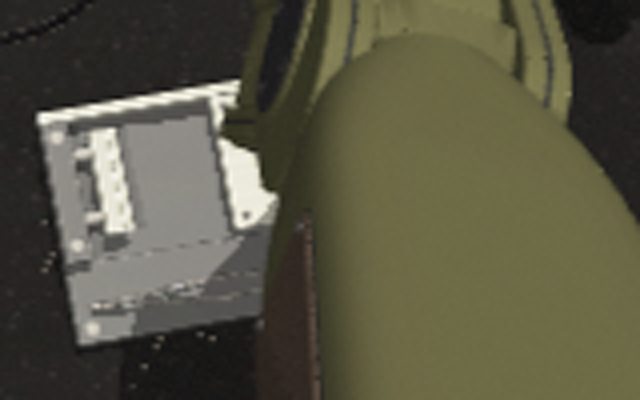

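View pics/s3.png

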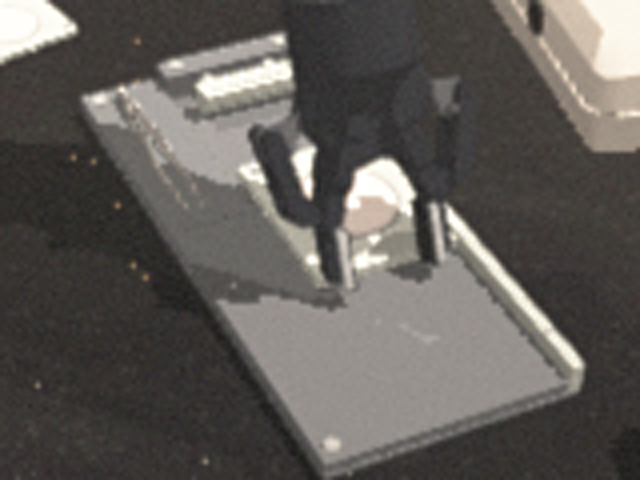

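The plate is sliding straight along the rail. In the top view its leading edge, (210,100) to (240,225), is at the sill, and both fingers are behind the trailing end. Continuing.

```bash
python3 - <<'E'
from h import *
o=ori(np.pi/2,.44)
for y in [-70,-60,-50,-40,-30,-24,-18,-15]:
    g=manip.movel(W(-8,y,38.5),o,v=.04,guard=12); st(g)
    if g: break
E
python3 look.py 4
```

```text
False 15.6 tcp [ -8.  -69.4  38.4] F [ 0.48 -0.05 -0.77] w 0.6
False 16.0 tcp [ -8.  -59.5  38.3] F [0.13 0.09 0.32] w 0.6
False 16.4 tcp [ -7.9 -49.6  38.5] F [0.12 0.43 0.4 ] w 0.6
False 16.8 tcp [ -7.8 -39.6  38.5] F [ 0.77 -1.32  0.72] w 0.6
False 17.2 tcp [ -8.3 -29.3  38.1] F [ 0.1  -0.18 -0.01] w 0.59
False 17.5 tcp [ -8.  -23.6  38.4] F [-0.59 -0.07 -0.12] w 0.6
False 17.8 tcp [ -8.  -17.6  38.4] F [0.36 0.53 0.15] w 0.6
False 18.05 tcp [ -8.  -14.8  38.5] F [-0.46 -0.01  0.37] w 0.6
 18.15 tcp [ -8.  -14.9  38.5] F [ 0.77 -0.06  1.13] w 0.6
```

View pics/t4.png

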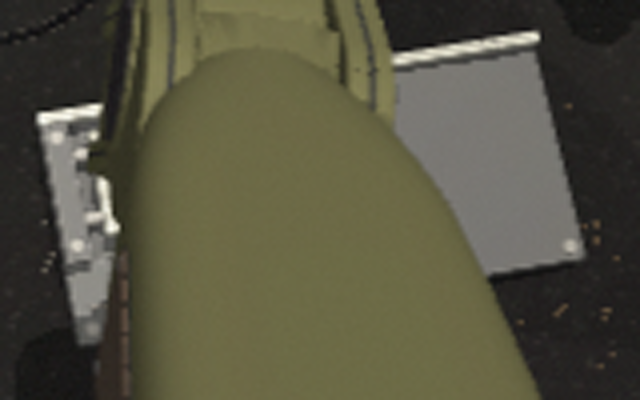

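View pics/s4.png

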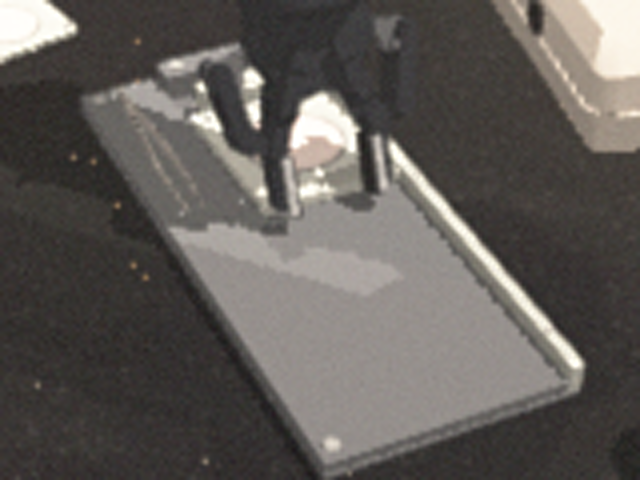

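The plate has entered the compartment and its leading end is at the keeper. In the side view the fingertips are at (285,210) and (372,190), still behind the trailing edge. Next come small steps against the spring.

```bash
python3 - <<'E'
from h import *
o=ori(np.pi/2,.44)
for y in [-12,-10.5,-9,-7.5,-6,-5,-4,-3,-2]:
    g=manip.movel(W(-8,y,38.5),o,v=.02,guard=14); st(g)
    if g: break
E
python3 look.py 5
```

```text
False 18.45 tcp [ -8.1 -11.9  38.5] F [ 0.9  -0.77 -0.39] w 0.6
False 18.7 tcp [ -8.  -10.4  38.5] F [ 0.63 -0.19 -0.12] w 0.6
False 18.95 tcp [-8.  -9.1 38.5] F [ 1.45 -1.7   0.73] w 0.6
False 19.2 tcp [-7.8 -7.9 38.7] F [-0.45 -3.47 -0.25] w 0.6
False 19.45 tcp [-7.8 -6.3 38.7] F [-0.15 -4.64  0.46] w 0.6
False 19.7 tcp [-7.9 -5.2 38.6] F [-0.03 -4.36 -0.17] w 0.6
False 19.95 tcp [-7.9 -4.1 38.6] F [ 0.   -4.64 -0.79] w 0.6
False 20.2 tcp [-8.  -2.7 38.4] F [ 0.41 -3.58 -0.66] w 0.6
False 20.45 tcp [-8.1 -1.2 38.3] F [0.11 0.44 0.93] w 0.6
 20.55 tcp [-8.2 -1.3 38.2] F [ 0.03 -0.03  0.43] w 0.6
```

View pics/s5.png

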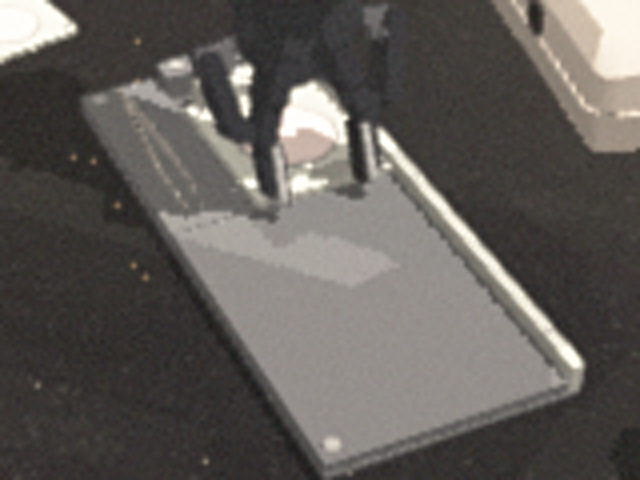

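The force rose to about 4.6 N over roughly 6 mm of keeper travel, then fell to zero, so the trailing end has dropped in. A gentle press from above will check that it's seated.

```bash
python3 - <<'E'
from h import *
o=ori(np.pi/2,.44)
manip.movel(W(-8,-2,52),o,v=.08); st()
manip.movel(W(-8,14,52),o,v=.08)
g=manip.movel(W(-8,14,34),o,v=.03,guard=5); st(g)
manip.movel(W(-8,14,100),o,v=.15)
manip.movel(W(-8,-40,160),o,v=.2)
manip.move_pose(np.array([.217,-.478,.253]),[np.pi,0,.426]); st()
E
python3 look.py 6
```

```text
20.87 tcp [-7.5 -1.9 52.4] F [-0.27 -0.44 -0.19] w 0.6
True 21.82 tcp [-8.  13.5 34.2] F [-1.14  2.17  4.18] w 0.6
 24.57 tcp [-384.  -240.6  252.4] F [-0.7   0.33 -0.29] w 0.6
 24.68 tcp [-383.8 -240.7  252.5] F [-0.46 -0.48 -0.54] w 0.6
```

View pics/t6.png

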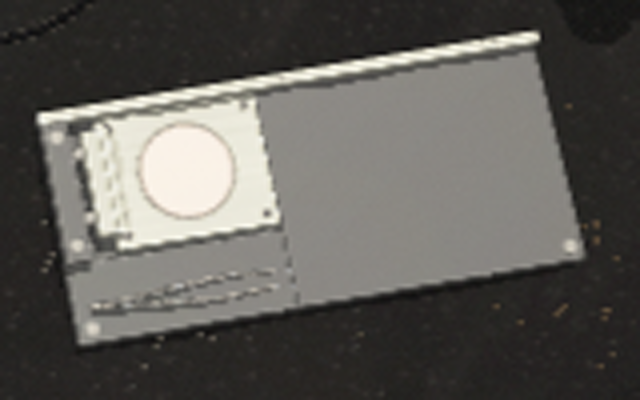

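View pics/s6.png

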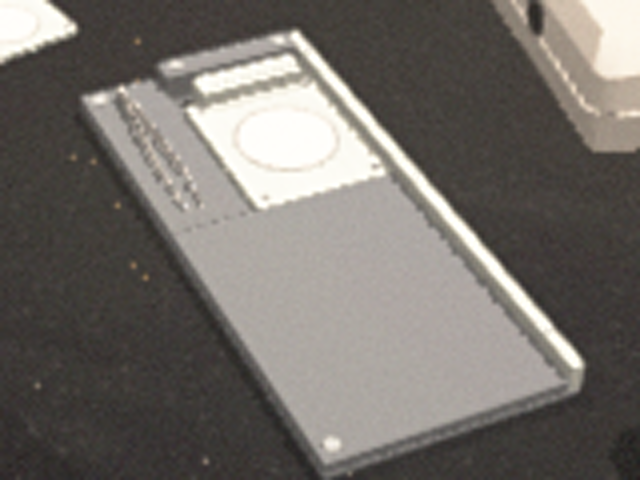

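```bash
python3 - <<'E'
from h import *
for n,off,h in(("top",(340,160),[(0,56,14),(46,0,14),(-46,0,14),(-46,0,22)]),("side",(260,205),[(0,56,14),(46,0,14),(-46,0,14),(-46,0,22)])):
    print(n,[((proj(n,T(tray,[l]))[0]-off+.5)*4-.5).round(0).tolist() for l in h])
E
```

```text
top [[185.0, 171.0], [252.0, 93.0], [279.0, 223.0], [282.0, 222.0]]
side [[287.0, 139.0], [393.0, 172.0], [260.0, 209.0], [260.0, 199.0]]
```

The picture matches the stowed prediction. The inset centre is at top (186,170), against (185,171) predicted, and the near trailing corner is at side (261,209), against (260,209). Handing in.

```bash
python3 -c "
from station import manip
manip.finish_job()"
```

```text
the job is handed in; nothing more can be done
```

The larger stage plate is in the tray's compartment, and by my checks it lies flat with its leading end under the keeper. The job is handed in; the interface gives no verdict.

- **What I did:** I pushed the plate sideways until it was flush with the rail. Then I slid it along the deck with both fingertips on its trailing end, leaning the fingers over it so they also pressed down. Once it was behind the sill I pressed lightly on top, then moved the arm clear.
- **Forces:** the highest wrist reading I logged was about 8 N, against the 40 N limit. It rose to about 4.6 N over roughly 6 mm of keeper travel, then fell to zero as the trailing end dropped in.
- **Seating:** the light press met resistance with the fingertips at about deck height, where the plate's top should be. In the last pictures the plate's centre and near trailing corner are within about one enlarged pixel (under 1 mm) of the stowed position.
- **Time and other things:** it took about 25 s of the 45 s allowed. The forceps look unmoved in the pictures. I did not measure the other objects, but the arm did not work near them.
- **Disagreements:** the top-view position of the rail-side trailing corner was about 4 enlarged pixels off, roughly 3 mm. I put this down to the rail's shadow on that corner. The keeper's final travel was judged from force and the plate's position, not measured directly.

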